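Seat a keyed filter cell on a measuring head and hold it home

ROBOT

A 6-joint arm with a two-finger parallel gripper is mounted at the origin on a cart in front of the work surface, level with it; the furniture and walls round the work are solid. World frame = base frame: x ahead of the robot, y to its left, z up, the work surface at z = 0. Lengths are in m, angles in rad, forces in N, time in s.
With the tool pointing down it reaches from about 0.3 to 0.75 m from the base axis. Payload 8.5 kg.
Tool frame: the origin (TCP) lies at the very end of the fingers, on their centre line; the grasp point (between the pads) lies 19 mm behind it (robot.tcp_to_grasp is the y of the grasp point in the tool frame, in m); y points along the fingers, x is the direction in which the jaws open and shut, and the axes are right-handed (so a half turn about y gives the same grasp; the last joint's range is limited). The gripper opens to 88 mm and grips with 3 to 60 N. Pads are 18 mm wide; open, the fingers measure 123 mm over their backs; the gripper's body (75 mm by 187 mm) begins 45 mm behind the grasp point.
Start: joints at [0.983, 0.381, 1.297, -0, 1.464, -0.215], TCP at [0.2, 0.512, 0.239] pointing down, gripper open.
Joint ranges: [-3.11, 3.11], [-0.89, 2.33], [0.22, 2.48], [-1.42, 4.56], [0.17, 2.85], [-2.88, 2.88]. Speed limits (rad/s): [2.39, 2.39, 3.14, 3.14, 3.14, 3.14].

INTERFACE

Orientations are given as [roll, pitch, yaw] about the fixed x, y, z axes, in that order (R = Rz(yaw) Ry(pitch) Rx(roll)).
In Python, from rig import robot, read_camera, camera_info, finish_job gives the robot as it stands.
- The arm moves only by the tool move_arm, never from a script. Its argument "series" is a list that holds one entry, the list of rows, each a list of 7 numbers: the shift along the tool's x, y, z normalised to -1 to 1, where 1 is 50 cm, then the turn, a rotation vector about the tool's x, y, z normalised to -1 to 1, where 1 is 180 degrees, then the gripper command: -1 is shut, 1 is fully open, values between are in proportion. A call has 1 to 12 rows; each row is the pose to reach, as a shift and turn from the pose commanded when the call began, along the tool's axes at that moment, turning the shorter way round; what a row does not reach only later rows make up. A row lasts 1/8 s, in which the tool goes at most 62.5 mm and 10.7 degrees, less where a joint would pass 70% of its speed; a pose out of reach is approached as far as the arm can. A call with a number of a shift or a turn outside -1 to 1 is refused whole. A call with a gripper value outside its range is refused whole. The fingers move at their own pace and stop on an object; "grip_force" is the grip in N (left out, the last holds). Time passes only in rows, so rows that repeat a pose let the fingers close. It gives the time, the measured TCP pose, the force and the opening at its end, in the units of the state.
- robot.get_state(): the state, without advancing time (a new reading comes with each control period).
- read_camera(name): name is "scene" or "top" or "wrist"; returns (picture, depth): 480x640x3 uint8, blue, green, red; 480x640 float32, m along the optical axis (not along the pixel's ray), 0 where there is no reading.
- camera_info(name): a dict with "vertical_fov" (degrees; the focal length in pixels is half the picture's height over the tangent of half this angle, whatever the lens; pixels are square), "cx", "cy" (the principal point, pixels), "k1" (the pictures are not rectified: a ray, as slopes to the right and down, at radius r is drawn at 1 + k1 r^2 times it, then the intrinsics apply), "R" (3x3) and "t" (3): a world point X has camera coordinates R X + t; the wrist camera has in their place "T_tool_cam" (4x4, takes a point from camera to tool coordinates, whose origin is the TCP and whose axes are the tool frame's). Camera axes: x right, y down, z forward; pixel columns grow to the right and rows downward; lengths in m; the calibration is good to about 2 mm. A picture is of the moment at which its call begins: read the wrist's pose just before it. camera_info takes no time and is no camera call.
- finish_job(): hands the job in, once; it reports no verdict.
The state is a dict: "t": time; "joints": joint angles; "qd": joint speeds; "effort": joint torques, N m; "ee_pos": TCP position; "tool_rot": TCP orientation; "ft_force": force on the tool from outside, world axes, zero at the start; "moment": the same for the moment, N m; "gripper_width": finger opening in m.
Only numpy, scipy, OpenCV 4.12 (cv2) and the standard library are available. Lean on these libraries where they do the work, as an engineer would, in place of code of your own. Each camera call takes 0.05 s, during which the arm holds its last target. There are 200 camera calls.

TASK

Pick up the blue knurled filter cell and set it, window up, over the metal post of the grey measuring head. Press it lightly and turn it until its hidden keyways drop over the post's three pins, then push it down fully home against the spring ring. The program finishes while still gripping the cell and holding it pushed home, because the spring lifts it when let go; leave the beaker, squeeze bottle and timer where they stand.

Things in the scene. Friction and masses are not known exactly. Their poses are not given: they have to be found in the camera images.
- cell_center (a point): Centre, 19 mm above the underside, of the loose filter cell: blue knurled collar, 48 mm diameter, 38 mm high, about 90 g, amber window on top (z up). Below: a 29 mm bore, 31 mm deep, with three hidden keyways 8 mm wide, 16 mm deep, 120 degrees apart. Their direction in this frame is not given: find it by turning under light pressure; any turn of 120 degrees meets the pins once.
- post_top (a point): Centre of the top of the upright metal post on the measuring head, 54 mm above the desk, z up. Post 26 mm in diameter; its top 6 mm is a cone narrowing to 17 mm. Keyways not in line: the cell rests on the pins, its centre 3.5 mm above this point. In line: it drops 8.5 mm on to the spring ring, then is pushed 5 mm more to home, its centre 10 mm below this point.
- pin_level (a point): On the post's axis, level with the upper edges of its three pins, 38.5 mm above the desk. The pins are 4 mm thick, 120 degrees apart, and reach 18.5 mm from the axis. They point in directions that vary and do not follow this frame. A keyway passes a pin when within about 0.12 rad of it.
- head: Fixed grey measuring head, origin at the centre of its underside: base 110 mm (x) by 84 mm (y), its top 20 mm above the desk, the post in its middle.
- spring_ring (a joint): Travel of the brass spring ring round the foot of the post, in m: 0 when up (its top 30 mm above the desk), 0.005 when pressed down to its stop. It pushes back with 3 N at the start and 7 N at the stop.
- beaker: White plastic beaker, 66 mm diameter, 73 mm high, loose, origin at the centre of its underside. Bystander.
- squeeze_bottle: White squeeze bottle, 37 mm diameter, 118 mm high, loose, origin at the centre of its underside. Bystander.
- bench_timer: Small white bench timer, 41 x 66 mm, 67 mm high, loose, origin at the centre of its underside. Bystander.
Not all that is in view belongs to the job. Leave any turquoise look-alike of the part that bears cell_center alone.

How it is judged:
By the outcome, as a careful person would: the job done as asked, in the order asked, and still so for the second after the job is handed in, while the arm keeps its last pose, push and grip.
It also fails if it takes over 45 s, if anything falls off the work surface, if the arm or the gripper's body presses on something with over 40 N, if the wrist force passes 120 N, or if a joint passes its speed limit or range.

## Working session

There is one attempt and no reset: what is moved stays moved. The work goes in short steps, Python scripts to look and compute and a tool call to move; the robot and the scene stay as the last step left them, time stands still between calls to the robot, and variables do not carry over. Pictures are saved under pics/ and viewed, about 8 in all and at most 12, crops included, and the job is handed in when it is done.

Besides the shell and the picture viewer there is one more tool, called after ">>>" as name([rows], argument=value, ...), one row to a line, values as JSON. move_arm: Moves the arm, as the interface text tells. Its arguments: {"type":"object","properties":{"series":{"type":"array"},"grip_force":{"type":"number"}},"required":["series"]}

```bash
mkdir -p pics; cat > h.py <<'E'
import numpy as np, cv2
from rig import robot, read_camera, camera_info, finish_job
from scipy.spatial.transform import Rotation as Ro
def K(ci):
    f=240/np.tan(np.radians(ci['vertical_fov'])/2); return f
def cam_pose(name):
    ci=camera_info(name)
    if 'R' in ci: 
        R=np.array(ci['R']);t=np.array(ci['t']); return ci,R.T,-R.T@t
    s=robot.get_state(); T=np.array(ci['T_tool_cam'])
    Rt=Ro.from_euler('xyz',s['tool_rot']).as_matrix()
    return ci,Rt@T[:3,:3],Rt@T[:3,3]+np.array(s['ee_pos'])
def rays(ci,uv):
    f=K(ci); p=(np.array(uv,float).reshape(-1,2)-[ci['cx'],ci['cy']])/f
    q=p.copy()
    for _ in range(20): q=p/(1+ci['k1']*(q**2).sum(1,keepdims=True))
    return np.c_[q,np.ones(len(q))]
def onplane(cp,uv,z):
    ci,R,o=cp; d=rays(ci,uv)@R.T
    return o+d*((z-o[2])/d[:,2])[:,None]
def withdepth(cp,uv,D):
    ci,R,o=cp; uv=np.array(uv).reshape(-1,2)
    dd=np.array([np.median(D[v-1:v+2,u-1:u+2]) for u,v in uv])
    return o+(rays(ci,uv)*dd[:,None])@R.T
E
python3 - <<'E'
from h import *
for n in ('scene','top'):
    I,D=read_camera(n); cv2.imwrite(f'pics/{n}.png',I); np.save(f'{n}.npy',D)
    print(n,camera_info(n))
print(robot.get_state(),robot.tcp_to_grasp)
E
```

```text
scene {'vertical_fov': 57.69983458703195, 'cx': 321.9636656787574, 'cy': 239.6132150278961, 'k1': -0.01488056217466718, 'R': array([[ 0.64242981, -0.76626287, -0.01118745],
       [-0.55617921, -0.45615463, -0.69468528],
       [ 0.52720833,  0.45250876, -0.71922681]]), 't': array([-0.1491936 ,  0.42777508,  0.62958027])}
top {'vertical_fov': 54.06034892946875, 'cx': 320.29224206240883, 'cy': 236.83063005141474, 'k1': -0.011157803274670527, 'R': array([[ 0.00584153, -0.99996539,  0.00592408],
       [-0.99590337, -0.00635217, -0.09020047],
       [ 0.09023498, -0.0053729 , -0.99590601]]), 't': array([0.22114111, 0.49741383, 0.95948886])}
{'t': 0.1, 'joints': array([ 9.82662901e-01,  3.81097389e-01,  1.29817510e+00, -6.52356179e-06,
        1.46360126e+00, -2.15299761e-01]), 'qd': array([-2.65272586e-06, -1.49793445e-03, -1.96083910e-03,  2.87718543e-04,
       -1.49584815e-03, -6.69657122e-05]), 'effort': array([ 4.84524950e-03, -4.38649535e+01, -2.24909824e+01,  7.15534645e-02,
        3.41839227e-02, -6.04930096e-05]), 'ee_pos': array([0.20019595, 0.51199048, 0.23821961]), 'tool_rot': array([-1.57052897e+00,  1.25290242e-03,  1.19796353e+00]), 'ft_force': array([-0.00386329,  0.7567932 ,  0.30467126]), 'moment': array([-0.00573678, -0.02698408, -0.03211003]), 'gripper_width': 0.08790567072730149} -0.0187
```

View pics/top.png

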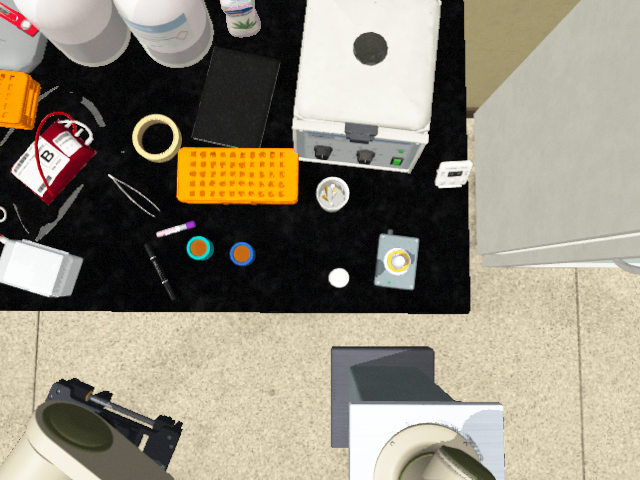

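View pics/scene.png

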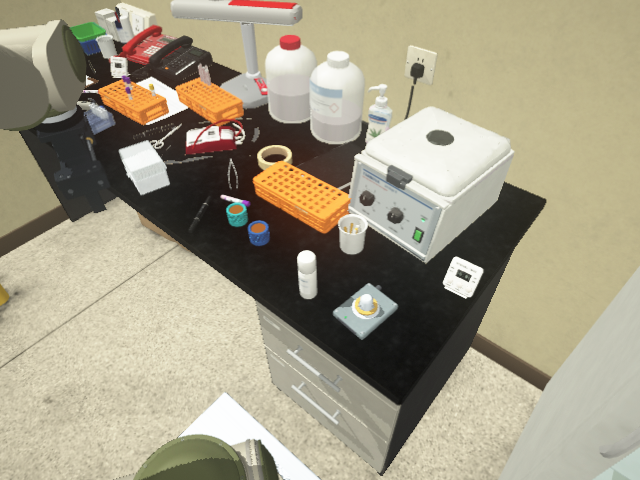

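The top view shows two similar cells: a turquoise one at (200,248) and a blue one at (242,254). I choose the blue. The head is at (397,262), the bottle at (339,278), the beaker at (332,194) and the timer at (454,174).

```bash
python3 - <<'E'
from h import *
cp=cam_pose('top');D=np.load('top.npy')
np.set_printoptions(precision=4,suppress=True)
print('cell',onplane(cp,[242,254],.038),withdepth(cp,[242,254],D))
print('lookalike',onplane(cp,[200,248],.038))
print('post',onplane(cp,[398,261],.054),withdepth(cp,[398,261],D))
print('bottle',onplane(cp,[339,278],.118),'beaker',onplane(cp,[332,194],.073),'timer',onplane(cp,[454,174],.067))
cs=[[377,235],[418,236],[416,289],[374,286]]
print('head',onplane(cp,cs,.02))
cs=cam_pose('scene');Ds=np.load('scene.npy')
print('scene cell',onplane(cs,[259,227],.038),'post',onplane(cs,[366,299],.054))
I=cv2.imread('pics/top.png'); a=cv2.resize(I[225:275,180:260],None,fx=5,fy=5,interpolation=2)
b=cv2.resize(I[225:300,360:435],None,fx=5,fy=5,interpolation=2)[:250]
b=cv2.resize(I[225:300,325:435],None,fx=5,fy=5,interpolation=2)
a=cv2.copyMakeBorder(a,0,0,0,150,0)
cv2.imwrite('pics/crop.png',np.vstack([a[:200],b]))
E
```

```text
cell [[0.4583 0.384  0.038 ]] [[0.4584 0.3841 0.0375]]
lookalike [[0.4701 0.4702 0.038 ]]
post [[0.4453 0.0678 0.054 ]] [[0.4453 0.0679 0.0544]]
bottle [[0.4104 0.1893 0.118 ]] beaker [[0.5773 0.2016 0.073 ]] timer [[ 0.6211 -0.0449  0.067 ]]
head [[0.5008 0.1055 0.02  ]
 [0.4993 0.0196 0.02  ]
 [0.3889 0.0251 0.02  ]
 [0.3946 0.1123 0.02  ]]
scene cell [[0.4606 0.383  0.038 ]] post [[0.4417 0.0624 0.054 ]]
```

View pics/crop.png

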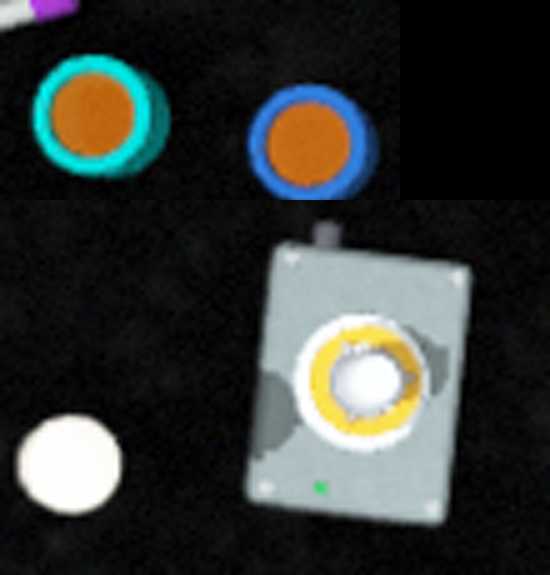

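The crop confirms it: the blue collar with the amber window is centred at top pixel (241.6,253.6) and turquoise is the look-alike. The post, with its pins, sits at (398,261). Next I approach above the blue cell with the jaws along world x, away from the look-alike.

>>> move_arm([
  [[-0.05, 0.196, -0.574, 0, 0.381, 0, 0.7], [-0.05, 0.196, -0.574, 0, 0.381, 0, 0.7], [-0.05, 0.196, -0.574, 0, 0.381, 0, 0.7], [-0.05, 0.196, -0.574, 0, 0.381, 0, 0.7], [-0.05, 0.196, -0.574, 0, 0.381, 0, 0.7], [-0.05, 0.196, -0.574, 0, 0.381, 0, 0.7], [-0.05, 0.196, -0.574, 0, 0.381, 0, 0.7], [-0.05, 0.196, -0.574, 0, 0.381, 0, 0.7], [-0.05, 0.196, -0.574, 0, 0.381, 0, 0.7]],
])

```text
t: 1.23
ee_pos: [0.4583, 0.3844, 0.1406]
tool_rot: [-1.571, 0.0, 0.003]
ft_force: [-0.0, 0.4, 0.4]
gripper_width: 0.0747
```

```bash
cat >> h.py <<'E'
np.set_printoptions(precision=4,suppress=True)
def to(x,y,z,yaw):
    s=robot.get_state(); R=Ro.from_euler('xyz',s['tool_rot'])
    d=R.inv().apply(np.array([x,y,z])-s['ee_pos'])/.5
    T=Ro.from_euler('xyz',[-np.pi/2,0,yaw]); r=(R.inv()*T).as_rotvec()/np.pi
    print('MOVE',d,r)
def st():
    s=robot.get_state(); print({k:np.round(s[k],4) for k in('t','ee_pos','tool_rot','ft_force','moment','gripper_width','joints')})
E
python3 - <<'E'
from h import *
st(); cp=cam_pose('wrist'); I,D=read_camera('wrist'); cv2.imwrite('pics/w1.png',I); np.save('w1.npy',D)
hsv=cv2.cvtColor(I,cv2.COLOR_BGR2HSV)
m=cv2.inRange(hsv,(105,120,60),(125,255,255)); ys,xs=np.nonzero(m)
uv=np.c_[xs,ys]
d=D[ys,xs]; P=cp[2]+(rays(cp[0],uv)*d[:,None])@cp[1].T
t=P[(P[:,2]>.034)&(P[:,2]<.042)]
if len(t):
    c,r=cv2.minEnclosingCircle(t[:,:2].astype(np.float32)); print(len(t),c,r,np.median(t[:,2]),(t.min(0)+t.max(0))/2)
to(.4583,.384,.007,0)
E
```

```text
{'t': np.float64(1.225), 'ee_pos': array([0.4583, 0.3844, 0.1406]), 'tool_rot': array([-1.571 ,  0.0003,  0.0028]), 'ft_force': array([-0.004 ,  0.4395,  0.4257]), 'moment': array([-0.0816,  0.0868, -0.0051]), 'gripper_width': np.float64(0.0747), 'joints': array([ 0.5002,  0.547 ,  1.3109, -0.    ,  1.284 ,  0.4975])}
1473 (0.4574688673019409, 0.3838006258010864) 0.024248415604233742 0.037548448831770165 [0.4571 0.384  0.037 ]
MOVE [-0.      0.2674 -0.0009] [ 0.      0.0008 -0.    ]
```

View pics/w1.png

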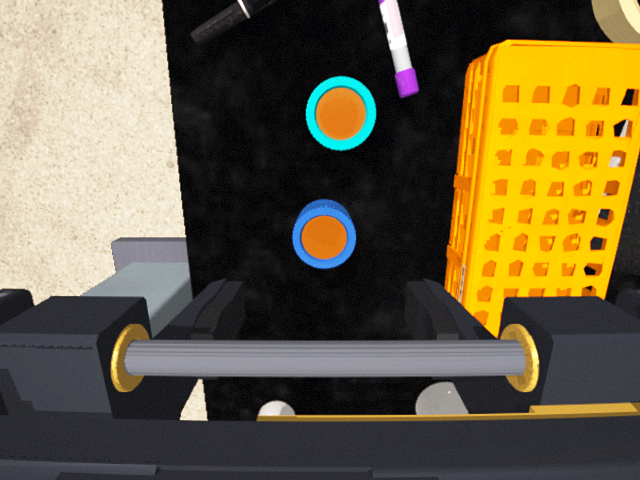

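The wrist view shows the blue cell at (324,237), turquoise at (341,113), and an orange rack edge at column 455. The cell measures (0.4575,0.384) with a radius of 24.2 mm, which fits. Before going down I check that the gripper body clears the rack.

```bash
python3 - <<'E'
from h import *
cp=cam_pose('wrist'); I=cv2.imread('pics/w1.png');D=np.load('w1.npy')
print(withdepth(cp,[[530,60],[480,150],[475,250],[500,130]],D))
to(.4575,.384,.007,0)
to(.4575,.384,.007,-.9)
E
```

```text
[[0.5882 0.5052 0.0498]
 [0.5642 0.4489 0.0454]
 [0.5669 0.3789 0.0506]
 [0.589  0.4632 0.0195]]
MOVE [-0.0016  0.2674 -0.0009] [ 0.      0.0008 -0.    ]
MOVE [-0.0016  0.2674 -0.0009] [ 0.      0.2873 -0.    ]
```

>>> move_arm([
  [[-0.0016, 0.2, -0.001, 0, 0, 0, 0.7], [-0.0016, 0.267, -0.001, 0, 0, 0, 0.7], [-0.0016, 0.267, -0.001, 0, 0, 0, 0.7], [-0.0016, 0.267, -0.001, 0, 0, 0, 0.7], [-0.0016, 0.267, -0.001, 0, 0, 0, -1], [-0.0016, 0.267, -0.001, 0, 0, 0, -1], [-0.0016, 0.267, -0.001, 0, 0, 0, -1], [-0.0016, 0.267, -0.001, 0, 0, 0, -1], [-0.0016, 0.267, -0.001, 0, 0, 0, -1]],
], grip_force=35)

```text
t: 2.4
ee_pos: [0.458, 0.3841, 0.0083]
tool_rot: [-1.57, -0.001, 0.001]
ft_force: [-0.8, -0.8, 7.0]
gripper_width: 0.0476
```

```bash
python3 - <<'E'
from h import *
st(); to(.4575,.384,.157,0)
E
```

```text
{'t': np.float64(2.4), 'ee_pos': array([0.458 , 0.3841, 0.0083]), 'tool_rot': array([-1.57  , -0.0014,  0.0011]), 'ft_force': array([-0.7527, -0.8027,  7.046 ]), 'moment': array([-0.1699,  0.2954, -0.0012]), 'gripper_width': np.float64(0.0476), 'joints': array([0.5   , 0.7092, 1.4453, 0.0001, 0.9855, 0.4988])}
MOVE [-0.0007 -0.2973 -0.    ] [-0.0003  0.0004  0.0004]
```

>>> move_arm([
  [[0, -0.1, 0, 0, 0, 0, -1], [0, -0.2, 0, 0, 0, 0, -1], [0, -0.32, 0, 0, 0, 0, -1], [0, -0.33, -0.05, 0, 0.03, 0, -1], [-0.146, -0.33, -0.702, 0, 0.333, 0, -1], [-0.146, -0.33, -0.702, 0, 0.333, 0, -1], [-0.146, -0.33, -0.702, 0, 0.333, 0, -1], [-0.146, -0.33, -0.702, 0, 0.333, 0, -1], [-0.146, -0.33, -0.702, 0, 0.333, 0, -1], [-0.146, -0.33, -0.702, 0, 0.333, 0, -1], [-0.146, -0.33, -0.702, 0, 0.333, 0, -1], [-0.146, -0.33, -0.702, 0, 0.333, 0, -1]],
])

```text
t: 3.9
ee_pos: [0.3852, 0.0334, 0.1723]
tool_rot: [-1.571, 0.0, -1.044]
ft_force: [0.2, 0.3, -0.7]
gripper_width: 0.0473
```

```bash
python3 - <<'E'
from h import *
st(); cp=cam_pose('wrist'); I,D=read_camera('wrist'); cv2.imwrite('pics/w2.png',I); np.save('w2.npy',D)
v,u=np.mgrid[0:480:2,0:640:2]; uv=np.c_[u.ravel(),v.ravel()]; d=D[uv[:,1],uv[:,0]]
P=cp[2]+(rays(cp[0],uv)*d[:,None])@cp[1].T
m=(d>0)&(np.hypot(P[:,0]-.445,P[:,1]-.068)<.03)&(P[:,2]>.051)&(P[:,2]<.057)
t=P[m]; print(len(t)); 
if len(t): print(t.min(0),t.max(0),(t.min(0)+t.max(0))/2,np.median(t,0),uv[m].mean(0))
E
```

```text
{'t': np.float64(3.9), 'ee_pos': array([0.3852, 0.0334, 0.1723]), 'tool_rot': array([-1.5705,  0.0001, -1.0443]), 'ft_force': array([ 0.2475,  0.2683, -0.6865]), 'moment': array([-0.0123,  0.1283, -0.0361]), 'gripper_width': np.float64(0.0473), 'joints': array([-0.2223,  0.1685,  1.8227,  0.0002,  1.1503,  0.8218])}
156
[0.4341 0.0517 0.051 ] [0.4549 0.073  0.0556] [0.4445 0.0624 0.0533] [0.4446 0.062  0.0534] [329.9359 146.8462]
```

View pics/w2.png

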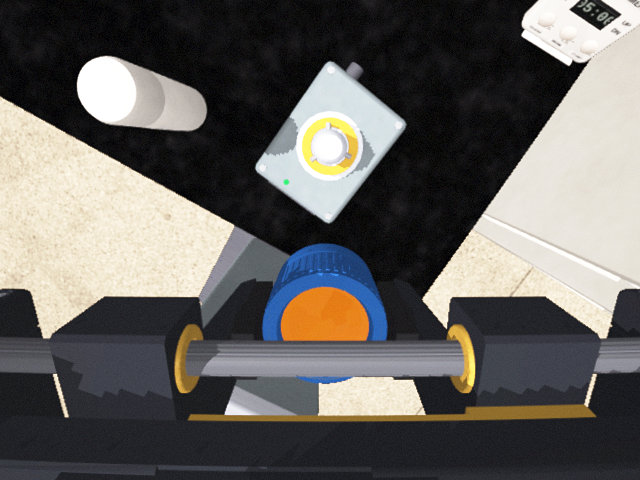

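The wrist view shows the post top at (330,147), the brass ring around it, and the held cell upright at (325,315). The wrist and scene cameras give y≈0.062 and the top camera gave 0.065–0.068, so I refine once more before descending.

```bash
python3 - <<'E'
from h import *
for n,f in (('wrist','w2'),('top','top'),('scene','scene')):
    cp=cam_pose(n); I=cv2.imread(f'pics/{f}.png'); D=np.load(f+'.npy')
    v,u=np.mgrid[0:480,0:640]; uv=np.c_[u.ravel(),v.ravel()]; d=D.ravel()
    P=cp[2]+(rays(cp[0],uv)*d[:,None])@cp[1].T
    near=(d>0)&(np.hypot(P[:,0]-.445,P[:,1]-.065)<.035)
    t=P[near&(P[:,2]>.050)&(P[:,2]<.058)]
    hsv=cv2.cvtColor(I,cv2.COLOR_BGR2HSV).reshape(-1,3)
    y=near&(hsv[:,0]>15)&(hsv[:,0]<35)&(hsv[:,1]>120)
    c,r=cv2.minEnclosingCircle(onplane(cp,uv[y],.030)[:,:2].astype(np.float32))
    print(n,'top',len(t),(t.min(0)+t.max(0))/2,t.mean(0),'ring',y.sum(),c,r)
to(.4445,.063,.085,-1.047)
E
```

```text
wrist top 694 [0.4446 0.0629 0.053 ] [0.4448 0.0624 0.0529] ring 1195 (0.4446698725223541, 0.06218799203634262) 0.02253858745098114
top top 114 [0.4475 0.0653 0.0539] [0.4472 0.0648 0.0537] ring 170 (0.44666677713394165, 0.0645599365234375) 0.022474968805909157
scene top 88 [0.4445 0.0641 0.0532] [0.4436 0.0634 0.0531] ring 105 (0.4438028335571289, 0.06253448128700256) 0.022109704092144966
MOVE [0.009  0.1745 0.132 ] [-0.      0.0011 -0.    ]
```

>>> move_arm([
  [[0.0085, 0.05, 0.133, 0, 0, 0, -1], [0.0085, 0.1, 0.133, 0, 0, 0, -1], [0.0085, 0.195, 0.133, 0, 0, 0, -1], [0.0085, 0.195, 0.133, 0, 0, 0, -1], [0.0085, 0.21, 0.133, 0, 0, 0, -1], [0.0085, 0.22, 0.133, 0, 0, 0, -1], [0.0085, 0.23, 0.133, 0, 0, 0, -1], [0.0085, 0.238, 0.133, 0, 0, 0, -1]],
])

```text
t: 4.95
ee_pos: [0.4449, 0.0624, 0.0534]
tool_rot: [-1.57, -0.0, -1.045]
ft_force: [0.1, 0.9, -0.6]
gripper_width: 0.0481
```

```bash
python3 - <<'E'
from h import *
st()
E
```

```text
{'t': np.float64(4.95), 'ee_pos': array([0.4449, 0.0624, 0.0534]), 'tool_rot': array([-1.5702, -0.0005, -1.0452]), 'ft_force': array([ 0.1171,  0.8697, -0.5629]), 'moment': array([-0.0866,  0.1276, -0.0222]), 'gripper_width': np.float64(0.0481), 'joints': array([-0.1252,  0.4575,  1.8321, -0.    ,  0.8512,  0.9201])}
```

>>> move_arm([
  [[0, 0.006, 0, 0, 0, 0, -1], [0, 0.012, 0, 0, 0, 0, -1], [0, 0.016, 0, 0, 0, 0, -1], [0, 0.016, 0, 0, 0, 0, -1]],
])

```text
t: 5.45
ee_pos: [0.4449, 0.0625, 0.0462]
tool_rot: [-1.57, -0.001, -1.045]
ft_force: [-3.9, -1.0, 14.8]
gripper_width: 0.0475
```

```bash
python3 - <<'E'
from h import *
st()
E
```

```text
{'t': np.float64(5.45), 'ee_pos': array([0.4449, 0.0625, 0.0462]), 'tool_rot': array([-1.5699, -0.0008, -1.0449]), 'ft_force': array([-3.936 , -1.0434, 14.7978]), 'moment': array([0.0159, 0.7315, 0.0407]), 'gripper_width': np.float64(0.0475), 'joints': array([-0.125 ,  0.4707,  1.8395, -0.0001,  0.8301,  0.92  ])}
```

Contact came at the expected pin level (TCP 0.0462, 15 N). I now turn under light pressure.

>>> move_arm([
  [[0, -0.0005, 0, 0, -0.025, 0, -1], [0, -0.0005, 0, 0, -0.05, 0, -1], [0, -0.0005, 0, 0, -0.075, 0, -1], [0, -0.0005, 0, 0, -0.1, 0, -1], [0, -0.0005, 0, 0, -0.125, 0, -1], [0, -0.0005, 0, 0, -0.15, 0, -1]],
])

```text
t: 6.2
ee_pos: [0.4455, 0.0626, 0.046]
tool_rot: [-1.57, -0.002, -0.571]
ft_force: [0.0, -1.7, -1.3]
gripper_width: 0.0474
```

```bash
python3 - <<'E'
from h import *
st()
E
```

```text
{'t': np.float64(6.2), 'ee_pos': array([0.4455, 0.0626, 0.046 ]), 'tool_rot': array([-1.5696, -0.002 , -0.5713]), 'ft_force': array([ 0.0392, -1.7024, -1.3133]), 'moment': array([-0.0315,  0.1096,  0.0389]), 'gripper_width': np.float64(0.0474), 'joints': array([-0.1249,  0.4715,  1.8389,  0.0003,  0.8289,  0.4463])}
```

The force has dropped to zero, so a keyway may be in line. I press down a little here.

>>> move_arm([
  [[0, 0.002, 0, 0, 0, 0, -1], [0, 0.004, 0, 0, 0, 0, -1], [0, 0.004, 0, 0, 0, 0, -1]],
])

```text
t: 6.58
ee_pos: [0.445, 0.0625, 0.0443]
tool_rot: [-1.57, -0.001, -0.575]
ft_force: [-2.9, 0.2, 13.2]
gripper_width: 0.0478
```

>>> move_arm([
  [[0, -0.0005, 0, 0, -0.025, 0, -1], [0, -0.0005, 0, 0, -0.05, 0, -1]],
])

```text
t: 6.82
ee_pos: [0.4446, 0.0625, 0.0436]
tool_rot: [-1.571, 0.0, -0.416]
ft_force: [-0.4, 0.2, -0.8]
gripper_width: 0.0474
```

>>> move_arm([
  [[0, 0.0005, 0, 0, -0.025, 0, -1], [0, 0.0005, 0, 0, -0.05, 0, -1]],
])

```text
t: 7.08
ee_pos: [0.4447, 0.0625, 0.0433]
tool_rot: [-1.571, 0.0, -0.259]
ft_force: [0.7, 0.1, -2.4]
gripper_width: 0.0479
```

>>> move_arm([
  [[0, 0.0005, 0, 0, -0.025, 0, -1], [0, 0.0005, 0, 0, -0.05, 0, -1]],
])

```text
t: 7.32
ee_pos: [0.445, 0.0625, 0.0432]
tool_rot: [-1.57, -0.001, -0.105]
ft_force: [0.2, 1.5, 0.0]
gripper_width: 0.0477
```

```bash
python3 - <<'E'
from h import *
st(); cp=cam_pose('wrist'); I,D=read_camera('wrist'); cv2.imwrite('pics/w3.png',I)
v,u=np.mgrid[0:480,0:640]; uv=np.c_[u.ravel(),v.ravel()]; d=D.ravel()
P=cp[2]+(rays(cp[0],uv)*d[:,None])@cp[1].T
hsv=cv2.cvtColor(I,cv2.COLOR_BGR2HSV).reshape(-1,3)
m=(d>0)&(hsv[:,0]<20)&(hsv[:,1]>150)&(np.hypot(P[:,0]-.445,P[:,1]-.0625)<.03)
t=P[m]; A=np.c_[t[:,:2]-t[:,:2].mean(0),np.ones(len(t))]; print(len(t),t.mean(0),'tilt',np.linalg.lstsq(A,t[:,2],rcond=None)[0])
E
```

```text
{'t': np.float64(7.325), 'ee_pos': array([0.445 , 0.0625, 0.0432]), 'tool_rot': array([-1.5698, -0.0006, -0.1054]), 'ft_force': array([0.2354, 1.4651, 0.0082]), 'moment': array([-0.0172, -0.0414, -1.2334]), 'gripper_width': np.float64(0.0477), 'joints': array([-0.1255,  0.4765,  1.842 ,  0.0014,  0.8225, -0.0211])}
3799 [0.4452 0.067  0.0732] tilt [0.042  0.8964 0.0732]
```

View pics/w3.png

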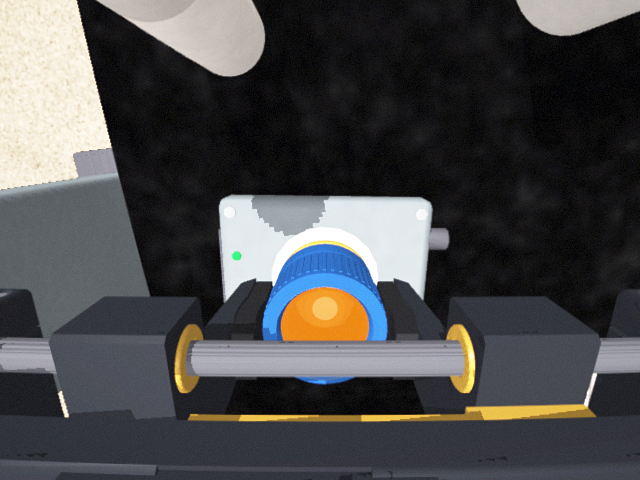

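A −1.2 N·m moment resists the turn, so a keyway wall seems to be against a pin. The picture shows the cell seated square over the ring, with nothing disturbed. I back off about 0.1 rad and push down.

>>> move_arm([
  [[0, 0, 0, 0, 0.018, 0, -1], [0, 0, 0, 0, 0.034, 0, -1], [0, 0.004, 0, 0, 0.034, 0, -1], [0, 0.008, 0, 0, 0.034, 0, -1], [0, 0.008, 0, 0, 0.034, 0, -1]],
])

```text
t: 8.0
ee_pos: [0.4447, 0.0625, 0.039]
tool_rot: [-1.571, 0.0, -0.209]
ft_force: [1.5, 1.0, -2.2]
gripper_width: 0.0475
```

```bash
python3 - <<'E'
from h import *
st()
E
```

```text
{'t': np.float64(8.0), 'ee_pos': array([0.4447, 0.0625, 0.039 ]), 'tool_rot': array([-1.5708,  0.0002, -0.2094]), 'ft_force': array([ 1.5351,  0.9886, -2.1701]), 'moment': array([ 0.0579, -0.1555, -0.0405]), 'gripper_width': np.float64(0.0475), 'joints': array([-0.1251,  0.4845,  1.8462,  0.    ,  0.8111,  0.0843])}
```

It dropped freely with no force and no moment, so it is engaged. I continue down on to the spring.

>>> move_arm([
  [[0, 0.004, 0, 0, 0, 0, -1], [0, 0.008, 0, 0, 0, 0, -1], [0, 0.008, 0, 0, 0, 0, -1]],
], grip_force=50)

```text
t: 8.38
ee_pos: [0.4448, 0.0625, 0.0353]
tool_rot: [-1.571, -0.0, -0.209]
ft_force: [-0.4, 1.3, 3.1]
gripper_width: 0.0471
```

>>> move_arm([
  [[0, 0.003, 0, 0, 0, 0, -1], [0, 0.006, 0, 0, 0, 0, -1], [0, 0.006, 0, 0, 0, 0, -1]],
])

```text
t: 8.75
ee_pos: [0.4448, 0.0626, 0.0331]
tool_rot: [-1.571, -0.001, -0.209]
ft_force: [-2.7, 0.8, 15.3]
gripper_width: 0.0475
```

>>> move_arm([
  [[0, 0.002, 0, 0, 0, 0, -1], [0, 0.003, 0, 0, 0, 0, -1], [0, 0.003, 0, 0, 0, 0, -1]],
])

```text
t: 9.12
ee_pos: [0.4449, 0.0625, 0.0328]
tool_rot: [-1.571, -0.002, -0.209]
ft_force: [-7.6, 1.2, 36.7]
gripper_width: 0.0475
```

That is a hard stop: 0.3 mm of travel for 21 N, at TCP 0.0328, against 0.0327 expected for home. I ease the push to about 20 N and check the cell's top height, which should be 0.063 when home.

>>> move_arm([
  [[0, -0.002, 0, 0, 0, 0, -1], [0, -0.002, 0, 0, 0, 0, -1]],
])

```text
t: 9.38
ee_pos: [0.4449, 0.0625, 0.033]
tool_rot: [-1.571, -0.001, -0.209]
ft_force: [-4.2, 0.6, 22.8]
gripper_width: 0.0474
```

```bash
python3 - <<'E'
from h import *
st(); 
for n in('wrist','scene'):
    cp=cam_pose(n); I,D=read_camera(n); cv2.imwrite(f'pics/{n}4.png',I)
    v,u=np.mgrid[0:480,0:640]; uv=np.c_[u.ravel(),v.ravel()]; d=D.ravel()
    P=cp[2]+(rays(cp[0],uv)*d[:,None])@cp[1].T
    hsv=cv2.cvtColor(I,cv2.COLOR_BGR2HSV).reshape(-1,3)
    near=(d>0)&(np.hypot(P[:,0]-.445,P[:,1]-.0625)<.028)
    a=near&(hsv[:,0]<20)&(hsv[:,1]>150)&(P[:,2]<.08)&(P[:,2]>.03)
    b=near&(hsv[:,0]>105)&(hsv[:,0]<125)&(hsv[:,1]>120)
    for m in(a,b):
        if m.sum()>5: print(n,m.sum(),np.percentile(P[m,2],[1,10,50,90,99]))
I=cv2.imread('pics/scene4.png'); cv2.imwrite('pics/s4.png',cv2.resize(I[200:350,270:490],None,fx=3.5,fy=3.5,interpolation=2))
E
```

```text
{'t': np.float64(9.375), 'ee_pos': array([0.4449, 0.0625, 0.033 ]), 'tool_rot': array([-1.5707, -0.0014, -0.2093]), 'ft_force': array([-4.1548,  0.5505, 22.7929]), 'moment': array([ 0.1555,  0.8284, -0.0133]), 'gripper_width': np.float64(0.0474), 'joints': array([-0.1249,  0.4957,  1.8525, -0.0001,  0.792 ,  0.0844])}
wrist 3414 [0.0586 0.0592 0.0599 0.0606 0.0612]
wrist 3396 [0.027  0.0332 0.0535 0.0625 0.0634]
scene 52 [0.0575 0.0582 0.0598 0.0611 0.0623]
scene 235 [0.0261 0.0314 0.0498 0.0628 0.0653]
```

View pics/s4.png

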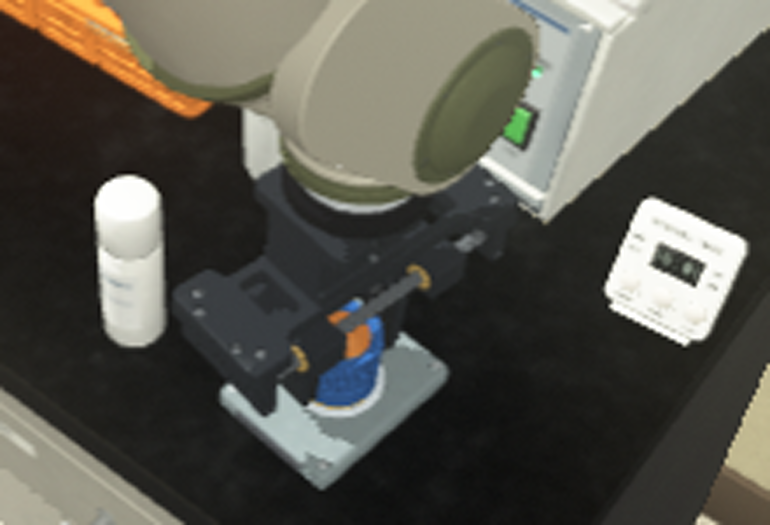

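The collar top is at 0.063 m, which is where it should be when home; a cell still riding the raised ring would be at 0.068. The bottom visible blue is about 0.026, against an underside of 0.025 when home. The bottle and timer are standing and untouched, so I hand in while holding.

```bash
python3 - <<'E'
from h import *
finish_job(); st()
E
```

```text
the job is handed in; nothing more can be done
the job is handed in; nothing more can be done
```

The blue cell is over the post, keyed onto the pins and pushed home. I handed the job in at about 9.5 s with the gripper still holding and pressing it.

**What I did:** I gripped the cell and lowered it until it met the pins at the expected height (TCP 46 mm, about 15 N). I turned it roughly 54° under light pressure until a keyway wall blocked the turn (−1.2 N·m). After I backed off 0.1 rad it dropped freely, and I pressed it through the spring to a hard stop.

**Last checks before hand-in:**
- **Depth:** TCP was at 33.0 mm, against 32.7 mm expected for home.
- **Push:** it read about 23 N with no twist. It briefly peaked at a reported 37 N, and I eased it off.
- **Height:** the wrist camera put the collar top at about 63 mm, which matches home; a cell still riding the raised ring would be at 68 mm.
- **Bystanders:** the bottle and timer stood as before in the last picture. The beaker was mostly hidden behind the arm, but the arm never went near it.

**Disagreements:**
- **Post position:** the cameras differed by 2–3 mm on where the post is, so I used the average.
- **Contact height:** partway through the turn it was about 2 mm lower than at first. The cell may have shifted in the grip, so the TCP depth alone is not proof; the camera height is the independent check.
- **After hand-in:** my state reading after the hand-in returned nothing, so these checks all date from just before it.

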